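# Load the sample carrier with the capped containers

### The arm

A 6-joint arm with a two-finger parallel gripper is mounted at the origin on a cart in front of the work surface, level with it; the furniture and walls round the work are solid. World frame = base frame: x ahead of the robot, y to its left, z up, the work surface at z = 0. Lengths are in m, angles in degrees, forces in N, time in s.
With the tool pointing down it reaches from about 0.425 to 0.95 m from the base axis. Payload 3.5 kg.
Tool frame: the origin (TCP) lies on the centre line of the jaws, within the pads' length; the fingertips stand 8 mm ahead of it and the grasp point (between the pads) lies 11 mm behind it; z points along the fingers, y is the line along which they close (so a half turn about z gives the same grasp; the last joint's range is limited). The gripper opens to 85 mm and grips with 20 to 120 N. Pads are 22 mm wide; open, the fingers measure 114 mm over their backs; the gripper's body (76 mm by 85 mm) begins 54 mm behind the grasp point. The pads swing forward as they close: fully open they stand 13 mm farther back than shut.
Start: joints at [-83.193, 16.404, 90.338, -0, 73.258, -8.594], TCP at [0.179, -0.651, 0.239] pointing down, gripper open.
Joint ranges: [-158.93, 158.93], [-51.34, 127.21], [12.03, 142.37], [-87.48, 267.48], [13.55, 161.25], [-162.69, 162.69]. Speed limits (degrees/s): [159.86, 159.86, 180, 180, 180, 180].

### API

Orientations are given as a 3x3 rotation matrix whose columns are the frame's x, y, z axes.
In Python, from station import telemetry, vision, bot gives the robot as it stands. The module is installed in compiled form; this text tells all that it offers.
- The arm moves only by the tool servo_tool, never from a script. Its arguments are lists of equal length, an entry for each row: "delta_pos": the shift along the tool's x, y, z in m, a list of three; "twist": the turn, a rotation vector about the tool's x, y, z in degrees, a list of three; "claw": the finger opening in m, from 0 to 0.0854. In form: {"delta_pos": [[tx, ty, tz], ...], "twist": [[wx, wy, wz], ...], "claw": [claw, ...]}. A call has 1 to 5 rows; each row shifts and turns the commanded pose from where the row before left it, along the tool's axes as they then stand; what a row does not reach is not made up. A row lasts 1/10 s, in which the tool goes at most 50 mm and 8.59 degrees, less where a joint would pass 70% of its speed; a pose out of reach is approached as far as the arm can. A call with a gripper value outside its range is refused whole. The fingers move at their own pace and stop on an object; the grip force is fixed at half the most. Time passes only in rows, so rows that do not move let the fingers close. It gives the time, the measured TCP pose, the force, the opening and the grip force at its end, in the units of the state.
- telemetry.read_state(): the state, without advancing time (a new reading comes with each control period).
- vision.get_image(name): name is "side" or "top"; returns a dict with "image" (420x560x3 uint8, red, green, blue), "depth" (420x560 float32, m along the optical axis (not along the pixel's ray), 0 where there is no reading), "camera_matrix" (3x3 intrinsics, pixels), "camera_from_world" (4x4, takes a point from world to camera coordinates). Camera axes: x right, y down, z forward; pixel columns grow to the right and rows downward; lengths in m; the calibration is good to about 2 mm. A picture is of the moment at which its call begins.
- bot.close_job(): hands the job in; it is judged then, once.
The state is a dict: "clock": time; "q": joint angles; "qvel": joint speeds; "tau": joint torques, N m; "eef_pos": TCP position; "orientation": TCP orientation; "ft_force": force on the tool from outside, world axes, zero at the start; "wrist_torque": the same for the moment, N m; "gripper_width": finger opening in m; "gripper_force": force on a finger pad.
Only numpy, scipy, OpenCV 4.12 (cv2) and the standard library are available. Lean on these libraries where they do the work, as an engineer would, in place of code of your own. Each camera call takes 0.05 s, during which the arm holds its last target. There are 200 camera calls.

### The job

Gather the four white-capped containers that stand scattered on the front of the worktop (vial, small bottle, dropper bottle, sample cup) into the carrier, each upright and seated on the floor of the recess made for its width: the narrowest container in the narrowest recess, and so on up to the sample cup in the widest. Leave the open beaker and the open cuvette standing where they are, and do not tip anything over on the way.

Things in the scene. Friction and masses are not known exactly. Their poses are not given: they have to be found in the camera images.
- vial_mid (a point): slim clear glass sample vial with a white cap, 27 mm across and 66 mm tall, straight-sided. It stands upright, loose. The point is on its axis, half-way up; z along the axis.
- small_bottle_mid (a point): small round bottle of whitish translucent plastic with a white cap, body 38 mm across, 75 mm tall with the cap; the body is straight up to about 45 mm. It stands upright, loose. The point is on its axis, half-way up; z along the axis.
- dropper_bottle_mid (a point): medium round bottle of whitish translucent plastic with a white cap, body 48 mm across, 92 mm tall with the cap; the body is straight up to about 55 mm. It stands upright, loose. The point is on its axis, half-way up; z along the axis.
- sample_cup_mid (a point): wide clear sample cup with a white screw lid, about 56 mm across the body half-way up, 62 mm across the lid, 69 mm tall. It stands upright, loose. The point is on its axis, half-way up; z along the axis.
- insert_35_hole0 (a point): grey plastic insert 76 x 76 x 24 mm with one round recess 35 mm across and 18 mm deep (edge bevelled 3 mm), the recess for the vial. The four inserts sit fixed, two by two, 77 mm apart, in a shallow steel carrier 160 x 160 mm that does not move; which sits where changes. The point is the centre of the recess's mouth, level with the insert's top, 27 mm above the worktop; the recess floor is 18 mm below it. x and y lie along the carrier's sides.
- insert_46_hole0 (a point): grey plastic insert 76 x 76 x 24 mm with one round recess 46 mm across and 18 mm deep (edge bevelled 3 mm), the recess for the small bottle. The four inserts sit fixed, two by two, 77 mm apart, in a shallow steel carrier 160 x 160 mm that does not move; which sits where changes. The point is the centre of the recess's mouth, level with the insert's top, 27 mm above the worktop; the recess floor is 18 mm below it. x and y lie along the carrier's sides.
- insert_56_hole0 (a point): grey plastic insert 76 x 76 x 24 mm with one round recess 56 mm across and 18 mm deep (edge bevelled 3 mm), the recess for the dropper bottle. The four inserts sit fixed, two by two, 77 mm apart, in a shallow steel carrier 160 x 160 mm that does not move; which sits where changes. The point is the centre of the recess's mouth, level with the insert's top, 27 mm above the worktop; the recess floor is 18 mm below it. x and y lie along the carrier's sides.
- insert_64_hole0 (a point): grey plastic insert 76 x 76 x 24 mm with one round recess 64 mm across and 18 mm deep (edge bevelled 3 mm), the recess for the sample cup. The four inserts sit fixed, two by two, 77 mm apart, in a shallow steel carrier 160 x 160 mm that does not move; which sits where changes. The point is the centre of the recess's mouth, level with the insert's top, 27 mm above the worktop; the recess floor is 18 mm below it. x and y lie along the carrier's sides.
- beaker_open_mid (a point): open clear glass beaker without lid, 54 mm across, 70 mm tall, loose: a look-alike that stays where it stands. The point is on its axis, half-way up.
- cuvette_open_mid (a point): open clear square cuvette without cap, 12 x 12 x 45 mm, standing upright, loose: a look-alike that stays where it stands. The point is at its centre.
There are look-alikes about, which are no part of the job. Leave any red look-alike of the part that bears small_bottle_mid alone.

How it is judged (in metres and radians):
At the end, for the whole second after the job is handed in: Each capped container in its own recess (vial 35, small bottle 46, dropper bottle 56, sample cup 64 mm): within 10 mm of its centre, within 6 mm of the height of resting on its floor, upright within 0.15 rad, at rest; beaker and cuvette upright (0.15 rad), within 20 mm of their starts (horizontal distance between vial_mid and insert_35_hole0 below 0.01 m and z of vial_mid in the frame of insert_35_hole0 between 0.009 and 0.021 m and angle between each of vial_mid, small_bottle_mid, dropper_bottle_mid, sample_cup_mid, beaker_open_mid, cuvette_open_mid's own z axis and vertical below 0.15 rad and linear speed of each of vial, small_bottle, dropper_bottle, sample_cup below 0.02 m/s and horizontal distance between small_bottle_mid and insert_46_hole0 below 0.01 m and z of small_bottle_mid in the frame of insert_46_hole0 between 0.0135 and 0.0255 m and horizontal distance between dropper_bottle_mid and insert_56_hole0 below 0.01 m and z of dropper_bottle_mid in the frame of insert_56_hole0 between 0.022 and 0.034 m and horizontal distance between sample_cup_mid and insert_64_hole0 below 0.01 m and z of sample_cup_mid in the frame of insert_64_hole0 between 0.0105 and 0.0225 m and distance of each of beaker_open_mid, cuvette_open_mid from where it was at the start of the episode below 0.02 m); the robot touches nothing.
It fails at once if a container, the beaker or the cuvette is tipped over (more than 0.7 rad) (angle between any of vial_mid, small_bottle_mid, dropper_bottle_mid, sample_cup_mid, beaker_open_mid, cuvette_open_mid's own z axis and vertical above 0.7 rad).
It fails at once if the beaker or the cuvette is moved by more than 40 mm (distance of any of beaker_open_mid, cuvette_open_mid from where it was at the start of the episode above 0.04 m).
It also fails if it takes over 112 s, if anything falls off the work surface, if the arm or the gripper's body presses on something with over 40 N, if the wrist force passes 120 N, or if a joint passes its speed limit or range.

## Working session

There is one attempt and no reset: what is moved stays moved. The work goes in short steps, Python scripts to look and compute and a tool call to move; the robot and the scene stay as the last step left them, time stands still between calls to the robot, and variables do not carry over. Pictures are saved under pics/ and viewed, at most 14 in all, crops included, and the job is handed in when it is done.

Besides the shell and the picture viewer there is one more tool, called as name(argument=value, ...), one argument or row to a line, values as JSON. servo_tool: Moves the arm, as the interface text tells. Its arguments: {"type":"object","properties":{"delta_pos":{"type":"array"},"twist":{"type":"array"},"claw":{"type":"array"}},"required":["delta_pos","twist","claw"]}

```bash
mkdir -p pics
python3 - <<'E'
from station import telemetry, vision
import cv2,numpy as np
s=telemetry.read_state();print({k:np.round(v,4).tolist() for k,v in s.items()})
for n in("top","side"):
    d=vision.get_image(n);cv2.imwrite(f"pics/{n}0.png",d["image"][...,::-1]);np.savez(f"{n}0.npz",**d)
    print(n,d["camera_matrix"].tolist(),np.round(d["camera_from_world"],4).tolist())
E
```

```text
{'clock': 0.0, 'q': [-83.195, 16.4531, 90.4222, 0.0005, 73.2589, -8.5946], 'qvel': [0.0439, -0.0367, -0.0514, 0.0879, -0.0422, -0.0331], 'tau': [-0.0002, -40.5977, -29.2629, -0.0002, 0.0058, 0.0], 'eef_pos': [0.1792, -0.6501, 0.238], 'orientation': [[0.9641, 0.2655, -0.0003], [0.2655, -0.9641, 0.0023], [0.0004, -0.0023, -1.0]], 'ft_force': [-0.8857, 0.2452, 0.3943], 'wrist_torque': [-0.0781, -0.0229, 0.0284], 'gripper_force': 0.0, 'gripper_width': 0.0854}
top [[510.61921887907704, 0.0, 285.9976264802664], [0.0, 510.61921887907704, 211.96192680168048], [0.0, 0.0, 1.0]] [[-0.1293, -0.9915, 0.0172, 0.273], [-0.7816, 0.0912, -0.617, 0.4022], [0.6102, -0.0932, -0.7867, 1.4996], [0.0, 0.0, 0.0, 1.0]]
side [[451.93319209380115, 0.0, 284.61956365557285], [0.0, 451.93319209380115, 220.65651057377153], [0.0, 0.0, 1.0]] [[-0.9993, -0.0361, 0.0039, 0.535], [-0.0229, 0.541, -0.8407, -0.0385], [0.0282, -0.8403, -0.5414, 1.7034], [0.0, 0.0, 0.0, 1.0]]
```

View pics/top0.png

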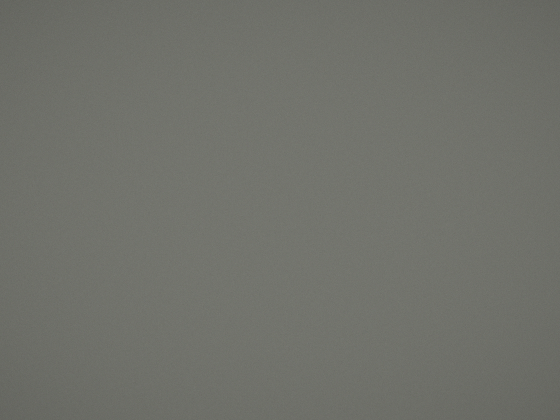

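View pics/side0.png

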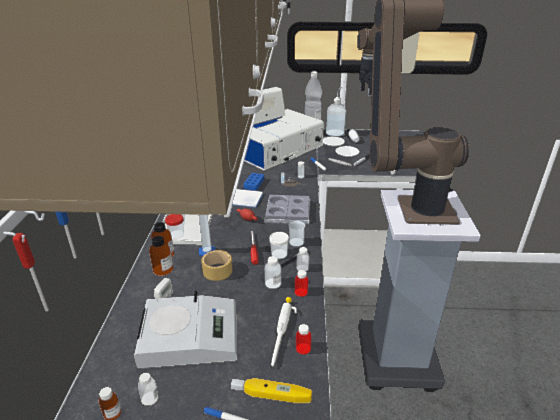

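The top view is a uniform grey, so something blocks that camera. The side view shows the carrier near (288,207), the capped containers around (270–305, 165–285), and red bottles at (302,283) and (304,340). I'll enlarge it.

Run:
```python
import cv2,numpy as np
t=np.load("top0.npz");d=t["depth"];print("top depth",d.min(),np.median(d),d.max());M=t["camera_from_world"];print("campos",-M[:3,:3].T@M[:3,3])
im=cv2.imread("pics/side0.png")[155:305,220:340];cv2.imwrite("pics/crop0.png",cv2.resize(im,(480,600),interpolation=cv2.INTER_CUBIC))
```

```text
top depth 0.0 0.15690386 0.23740178
campos [-0.56538439  0.37374544  1.42326193]
```

View pics/crop0.png

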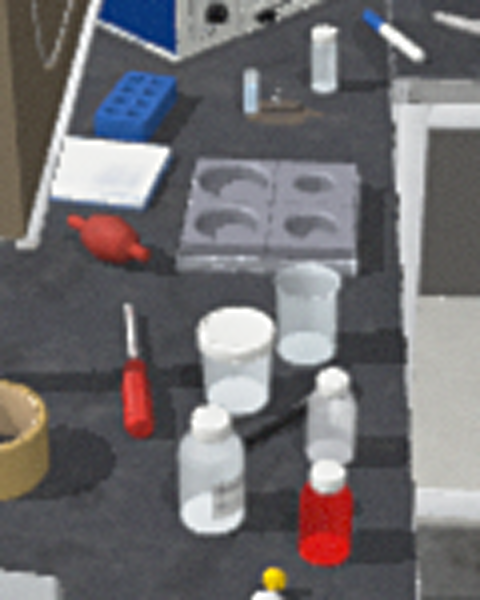

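Vial at (301,170), cuvette (283,178), carrier (288,208), beaker (297,232), sample cup (279,244), dropper bottle (273,272) and small bottle (303,259). The red look-alike is at (301,283), and there is a white bottle far off at (148,388). Next I'll get metric positions.

```bash
cat > h.py <<'E'
import numpy as np,cv2
def load(f):
    t=np.load(f);return t["image"],t["depth"],t["camera_matrix"],t["camera_from_world"]
def world(dep,K,M):
    v,u=np.mgrid[:dep.shape[0],:dep.shape[1]]
    p=np.stack([(u-K[0,2])/K[0,0]*dep,(v-K[1,2])/K[1,1]*dep,dep],-1)
    w=(p-M[:3,3])@M[:3,:3]; w[dep<=0]=np.nan; return w
def ray(uv,z,K,M):
    c=-M[:3,:3].T@M[:3,3]; r=M[:3,:3].T@np.linalg.solve(K,[*uv,1]); return c+r*(z-c[2])/r[2]
def proj(p,K,M):
    q=(np.atleast_2d(p)@M[:3,:3].T+M[:3,3])@K.T; return q[:,:2]/q[:,2:]
def ortho(im,K,M,z,x0,x1,y0,y1,s=2):  # s px per mm; columns: -y... rows
    X,Y=np.meshgrid(np.arange(x0,x1,.001/s),np.arange(y0,y1,.001/s))
    uv=proj(np.stack([X.ravel(),Y.ravel(),np.full(X.size,z)],-1),K,M).astype(np.float32)
    return cv2.remap(im,uv[:,0].reshape(X.shape),uv[:,1].reshape(X.shape),cv2.INTER_CUBIC)
E
python3 - <<'E'
from h import *
im,d,K,M=load("side0.npz");W=world(d,K,M)
for n,(u0,v0,u1,v1) in dict(vial=(295,160,308,180),cuv=(279,170,287,186),beaker=(287,218,307,248),cup=(267,230,291,260),drop=(262,254,284,290),small=(295,245,311,272),red=(293,269,311,297),farwhite=(136,372,160,405)).items():
    w=W[v0:v1,u0:u1].reshape(-1,3);w=w[(w[:,2]>.012)&(w[:,2]<.15)];t=w[w[:,2]>np.percentile(w[:,2],90)-.006] if len(w) else w
    print(n,len(w),"ztop",np.round(np.percentile(w[:,2],[50,90,98]),3),"mid",np.round((w.min(0)+w.max(0))/2,3),"ext",np.round(np.ptp(w,axis=0),3),"cap",np.round(t.mean(0),3),"base",np.round(ray(((u0+u1)/2,v1-3),0,K,M),3))
w=W[193:225,262:313].reshape(-1,3);t=w[abs(w[:,2]-.027)<.005];print("carrier",cv2.minAreaRect((t[:,:2]*1000).astype(np.float32)),np.median(t,0))
m=W[210,270:310];
o=ortho(im,K,M,.027,.38,.58,-.52,-.30,3);print(o.shape)
c=np.nanmean(t,0);print(c)
E
```

```text
vial 84 ztop [0.043 0.066 0.068] mid [ 0.478 -0.255  0.04 ] ext [0.022 0.04  0.056] cap [ 0.478 -0.256  0.066] base [ 0.472 -0.254  0.   ]
cuv 26 ztop [0.036 0.047 0.049] mid [ 0.554 -0.2    0.031] ext [0.009 0.025 0.036] cap [ 0.554 -0.199  0.045] base [ 0.549 -0.196  0.   ]
beaker 412 ztop [0.046 0.068 0.072] mid [0.489 0.228 0.044] ext [0.068 0.26  0.065] cap [0.491 0.24  0.068] base [0.485 0.242 0.   ]
cup 451 ztop [0.063 0.072 0.094] mid [0.54  0.338 0.054] ext [0.068 0.216 0.084] cap [0.546 0.319 0.073] base [0.542 0.311 0.   ]
drop 432 ztop [0.058 0.091 0.094] mid [0.553 0.391 0.054] ext [0.048 0.156 0.084] cap [0.555 0.444 0.092] base [ 0.553  0.457 -0.   ]
small 248 ztop [0.051 0.075 0.079] mid [0.468 0.414 0.046] ext [0.037 0.124 0.067] cap [0.469 0.392 0.075] base [0.465 0.369 0.   ]
red 270 ztop [0.05  0.074 0.077] mid [0.471 0.442 0.046] ext [0.035 0.116 0.068] cap [0.471 0.48  0.074] base [0.467 0.484 0.   ]
farwhite 458 ztop [0.052 0.075 0.077] mid [0.807 0.848 0.045] ext [0.037 0.035 0.066] cap [0.808 0.846 0.074] base [0.81  0.854 0.   ]
carrier ((524.199951171875, 32.402156829833984), (167.4765167236328, 153.28016662597656), 89.1920166015625) [0.5158998  0.03745247 0.02775814]
(661, 600, 3)
[0.5183556  0.03563767 0.02752179]
```

Run:
```python
from h import *
im,d,K,M=load("side0.npz");im=im[...,::-1].copy()
def tile(z,cx,cy,h,s):
    o=ortho(im,K,M,z,cx-h,cx+h,cy-h,cy+h,s)
    for k in np.arange(np.ceil((cx-h)*50)/50,cx+h,.02): cv2.line(o,(int((k-cx+h)*1000*s),0),(int((k-cx+h)*1000*s),8),(0,255,255) if round(k*50)%5 else (0,0,255),2)
    for k in np.arange(np.ceil((cy-h)*50)/50,cy+h,.02): cv2.line(o,(0,int((k-cy+h)*1000*s)),(8,int((k-cy+h)*1000*s)),(0,255,255) if round(k*50)%5 else (0,0,255),2)
    return o
A=tile(.027,.518,.035,.1,3)
cv2.imwrite("pics/carr.png",A)
L=[(.066,.478,-.256),(.069,.546,.319),(.092,.555,.444),(.075,.469,.392),(.07,.49,.24),(.045,.554,-.199)]
T=[tile(z,x,y,.045,2.9)[:261,:261] for z,x,y in L]
cv2.imwrite("pics/caps.png",np.vstack([np.hstack(T[:3]),np.hstack(T[3:])]))
```

```text
(no output)
```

View pics/carr.png

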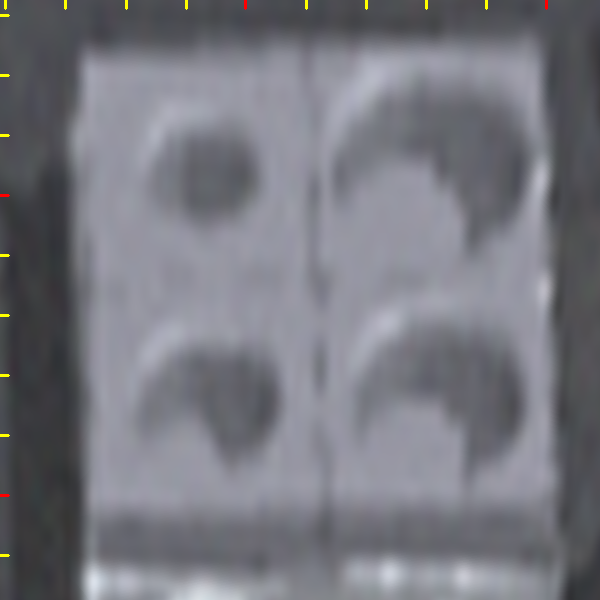

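View pics/caps.png

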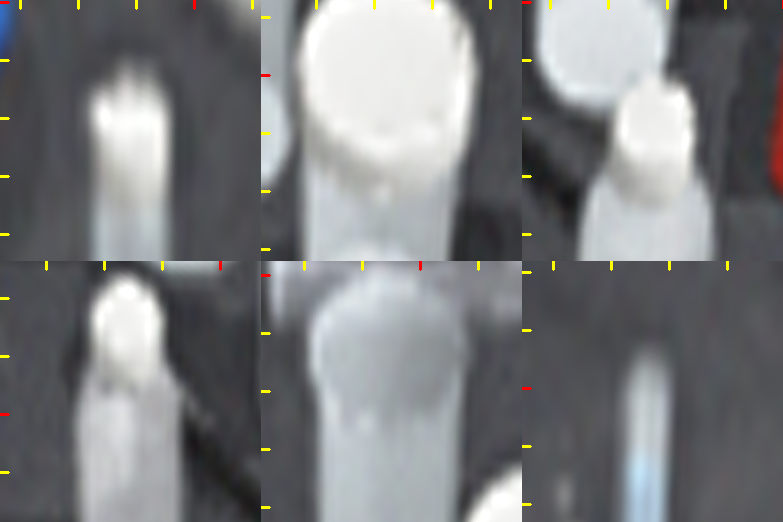

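```bash
cat >> h.py <<'E'
from scipy.optimize import least_squares
OBJ=dict(vial=(.478,-.262,.0135,.066,.0135,.06),small=(.4675,.364,.019,.075,.012,.042),drop=(.555,.438,.024,.092,.014,.05),cup=(.545,.295,.028,.069,.031,.045),beaker=(.489,.224,.027,.07,.027,.065),red=(.47,.47,.019,.075,.012,.042),cuv=(.554,-.2,.006,.045,.006,.04))
def measure(W,o):
    x,y,r,h,rc,zb=o
    w=W.reshape(-1,3);w=w[np.isfinite(w[:,0])];w=w[np.hypot(w[:,0]-x,w[:,1]-y)<max(r,rc)+.014]
    s=w[(w[:,2]>.012)&(w[:,2]<zb)];t=w[abs(w[:,2]-h)<.004]
    f=least_squares(lambda c:np.hypot(*(s[:,:2]-c).T)-r,[x,y],loss="soft_l1",f_scale=.002) if len(s)>3 else None
    return np.round([*(f.x if f else(0,0)),len(s),*((t[:,:2].min(0)+t[:,:2].max(0))/2),*t[:,:2].mean(0),len(t)],4)
E
python3 - <<'E'
from h import *
im,d,K,M=load("side0.npz");W=world(d,K,M)
for n,o in OBJ.items(): print(n,measure(W,o))
# carrier: square + holes fit on depth: top-plane points
w=W[188:232,258:318].reshape(-1,3);t=w[abs(w[:,2]-.027)<.003]
print(cv2.minAreaRect((t[:,:2]*1000).astype(np.float32)),len(t))
H=[(-38.5,-38.5,17.5),(38.5,-38.5,32),(-38.5,38.5,23),(38.5,38.5,28)]
# image fit: maximise contrast of square boundary in ortho image
g=cv2.cvtColor(ortho(im,K,M,.027,.40,.65,-.1,.16,4),cv2.COLOR_RGB2GRAY).astype(float);g=cv2.GaussianBlur(g,(0,0),4)
s=np.linspace(-66,66,100);b=76.5
def sc(p):
    cx,cy,th=p;c,si=np.cos(th),np.sin(th);o=0
    for k,off in((-1,'x'),(1,'x'),(-1,'y'),(1,'y')):
        for e,sg in((-2,1),(2,-1)):
            A,B=(k*(b+e),s) if off=='x' else (s,k*(b+e)); A=A+0*s;B=B+0*s
            X=cx+(c*A-si*B)/1000;Y=cy+(si*A+c*B)/1000
            o+=sg*cv2.remap(g,((X-.4)*4000).astype(np.float32)[None],((Y+.1)*4000).astype(np.float32)[None],1).mean()
    return -o
from scipy.optimize import minimize
f=minimize(sc,[.524,.028,-.03],method="Nelder-Mead",options=dict(initial_simplex=[[.524,.028,-.03],[.527,.028,-.03],[.524,.031,-.03],[.524,.028,.0]]));print(f.x,f.fun)
E
```

```text
vial [ 0.477  -0.258  65.      0.4782 -0.2582  0.4783 -0.2561 17.    ]
small [ 0.4675  0.366  95.      0.4683  0.366   0.4683  0.3695 37.    ]
drop [  0.5555   0.441  160.       0.5546   0.4416   0.5544   0.4432  56.    ]
cup [  0.5442   0.2941 126.       0.5441   0.2979   0.5436   0.2988 178.    ]
beaker [4.880e-01 2.265e-01 2.650e+02 4.885e-01 2.279e-01 4.870e-01 2.222e-01
 5.300e+01]
red [  0.4712   0.4766 108.       0.4707   0.4789   0.4707   0.4782  41.    ]
cuv [ 0.5531 -0.1991 16.      0.5537 -0.2023  0.5541 -0.1992  8.    ]
((524.199951171875, 32.402156829833984), (167.4765167236328, 153.28016662597656), 89.1920166015625) 514
[ 0.52432792  0.02735044 -0.0224639 ] -125.90371203373954
```

Each position agrees to 2–4 mm across the two depth measures. The small bottle is the one at (303,259): (0.468,0.366), 38 mm wide and 75 mm tall. The one at (301,283) is red, and the identical white bottle at (148,388) is out of reach at 1.17 m. The crop confirms this.

Recess layout: 35 at low x, low y; 64 at high x, low y; 46 at low x, high y; 56 at high x, high y. I'll turn the tool by 30° so the jaws close along the carrier's diagonal, which leaves room between neighbouring containers.

servo_tool(
  delta_pos=[
    [0,0,0],
    [0,0,0],
    [0,0,0],
    [0,0,0],
    [0,0,0],
  ],
  twist=[
    [0,0,-7.4],
    [0,0,-7.4],
    [0,0,-7.4],
    [0,0,-7.4],
    [0,0,0],
  ],
  claw=[0.085,0.085,0.085,0.085,0.085],
)

```text
clock: 0.6
eef_pos: [0.1792, -0.6504, 0.2386]
orientation: [[0.707, 0.707, -0.0], [0.707, -0.707, 0.001], [0.001, -0.001, -1.0]]
ft_force: [0.6, 0.1, -0.9]
gripper_width: 0.0853
gripper_force: 0.0
```

```bash
cat > go.py <<'E'
import sys,numpy as np
from station import telemetry
s=telemetry.read_state();R=np.array(s["orientation"]);p=np.array(s["eef_pos"])
print("t",s["clock"],"p",np.round(p,4),"psi",round(np.degrees(np.arctan2(R[1,0],R[0,0])),2),"tilt",np.round(R[:,2],4),"w",s["gripper_width"],"F",np.round(s["ft_force"],1),s["gripper_force"])
for a in sys.argv[1:]:
    t=np.array(eval(a));print(a,"tool delta",np.round(R.T@(t-p),4));p=t
E
python3 go.py "(.4775,-.258,.16)" "(.4775,-.258,.036)"
```

```text
t 0.6 p [ 0.1792 -0.6504  0.2386] psi 44.99 tilt [-1.0e-04  1.3e-03 -1.0e+00] w 0.08532075217271047 F [ 0.6  0.1 -0.9] 0.0
(.4775,-.258,.16) tool delta [ 0.4883 -0.0666  0.079 ]
(.4775,-.258,.036) tool delta [-1.00e-04  1.00e-04  1.24e-01]
```

servo_tool(
  delta_pos=[
    [0.0325,-0.0044,0.0053],
    [0.0325,-0.0044,0.0053],
    [0.0325,-0.0044,0.0053],
    [0.0325,-0.0044,0.0053],
    [0.0325,-0.0044,0.0053],
  ],
  twist=[
    [0,0,0],
    [0,0,0],
    [0,0,0],
    [0,0,0],
    [0,0,0],
  ],
  claw=[0.085,0.085,0.085,0.085,0.085],
)

```text
clock: 1.1
eef_pos: [0.2792, -0.519, 0.2123]
orientation: [[0.71, 0.705, -0.0], [0.705, -0.71, 0.001], [0.0, -0.0, -1.0]]
ft_force: [0.9, -0.8, 0.1]
gripper_width: 0.0848
gripper_force: 0.0
```

servo_tool(
  delta_pos=[
    [0.0325,-0.0044,0.0053],
    [0.0325,-0.0044,0.0053],
    [0.0325,-0.0044,0.0053],
    [0.0325,-0.0044,0.0053],
    [0.0325,-0.0044,0.0053],
  ],
  twist=[
    [0,0,0],
    [0,0,0],
    [0,0,0],
    [0,0,0],
    [0,0,0],
  ],
  claw=[0.085,0.085,0.085,0.085,0.085],
)

```text
clock: 1.6
eef_pos: [0.3785, -0.3885, 0.1859]
orientation: [[0.709, 0.705, -0.0], [0.705, -0.709, 0.0], [0.0, -0.0, -1.0]]
ft_force: [0.7, 0.1, 0.1]
gripper_width: 0.085
gripper_force: 0.0
```

servo_tool(
  delta_pos=[
    [0.0325,-0.0044,0.0053],
    [0.0325,-0.0044,0.0053],
    [0.0325,-0.0044,0.0053],
    [0.0325,-0.0044,0.0053],
    [0.0325,-0.0044,0.0053],
  ],
  twist=[
    [0,0,0],
    [0,0,0],
    [0,0,0],
    [0,0,0],
    [0,0,0],
  ],
  claw=[0.085,0.085,0.085,0.085,0.085],
)

```text
clock: 2.1
eef_pos: [0.4779, -0.2581, 0.1595]
orientation: [[0.709, 0.705, -0.0], [0.705, -0.709, 0.0], [-0.0, -0.0, -1.0]]
ft_force: [0.3, -0.9, -0.2]
gripper_width: 0.0848
gripper_force: 0.0
```

servo_tool(
  delta_pos=[
    [0,0,0],
    [0,0,0],
  ],
  twist=[
    [0,0,0],
    [0,0,0],
  ],
  claw=[0.085,0.085],
)

```text
clock: 2.3
eef_pos: [0.4773, -0.2588, 0.1595]
orientation: [[0.707, 0.707, -0.001], [0.707, -0.707, 0.0], [-0.0, -0.001, -1.0]]
ft_force: [0.1, -0.1, 0.3]
gripper_width: 0.085
gripper_force: 0.0
```

```bash
python3 go.py "(.4775,-.258,.036)"
```

```text
t 2.3 p [ 0.4773 -0.2588  0.1595] psi 44.99 tilt [-8.e-04  1.e-04 -1.e+00] w 0.0850424531076573 F [ 0.1 -0.1  0.3] 0.0
(.4775,-.258,.036) tool delta [ 0.0007 -0.0004  0.1235]
```

servo_tool(
  delta_pos=[
    [0,0,0.0247],
    [0,0,0.0247],
    [0,0,0.0247],
    [0,0,0.0247],
    [0,0,0.0247],
  ],
  twist=[
    [0,0,0],
    [0,0,0],
    [0,0,0],
    [0,0,0],
    [0,0,0],
  ],
  claw=[0.085,0.085,0.085,0.085,0.085],
)

```text
clock: 2.8
eef_pos: [0.4768, -0.2608, 0.0358]
orientation: [[0.709, 0.705, 0.001], [0.705, -0.709, -0.001], [-0.0, 0.001, -1.0]]
ft_force: [0.4, -0.1, -0.1]
gripper_width: 0.0847
gripper_force: 0.0
```

servo_tool(
  delta_pos=[
    [0,0,0],
    [0,0,0],
    [0,0,0],
    [0,0,0],
    [0,0,0],
  ],
  twist=[
    [0,0,0],
    [0,0,0],
    [0,0,0],
    [0,0,0],
    [0,0,0],
  ],
  claw=[0.07,0.06,0.05,0.04,0.03],
)

```text
clock: 3.3
eef_pos: [0.478, -0.26, 0.0377]
orientation: [[0.707, 0.707, 0.002], [0.707, -0.707, -0.002], [0.0, 0.002, -1.0]]
ft_force: [-0.6, -0.2, -0.6]
gripper_width: 0.0301
gripper_force: 0.0
```

servo_tool(
  delta_pos=[
    [0,0,0],
    [0,0,0],
    [0,0,0],
    [0,0,0],
    [0,0,0],
  ],
  twist=[
    [0,0,0],
    [0,0,0],
    [0,0,0],
    [0,0,0],
    [0,0,0],
  ],
  claw=[0.02,0.02,0.02,0.02,0.02],
)

```text
clock: 3.8
eef_pos: [0.4778, -0.2597, 0.0377]
orientation: [[0.707, 0.707, 0.001], [0.707, -0.707, -0.001], [-0.0, 0.001, -1.0]]
ft_force: [-2.0, 1.0, 5.5]
gripper_width: 0.0246
gripper_force: 58.6
```

```bash
python3 go.py "(.4775,-.258,.13)" "(.4848,-.010,.13)" "(.4848,-.010,.048)"
```

```text
t 3.8 p [ 0.4778 -0.2597  0.0377] psi 45.02 tilt [ 7.e-04 -9.e-04 -1.e+00] w 0.02458689418478338 F [-2.   1.   5.5] 58.557882157329004
(.4775,-.258,.13) tool delta [ 0.001  -0.0014 -0.0923]
(.4848,-.010,.13) tool delta [ 0.1806 -0.1701 -0.0002]
(.4848,-.010,.048) tool delta [ 0.     -0.0001  0.082 ]
```

servo_tool(
  delta_pos=[
    [0,0,-0.01],
    [0,0,-0.02],
    [0,0,-0.025],
    [0,0,-0.025],
    [0,0,-0.02],
  ],
  twist=[
    [0,0,0],
    [0,0,0],
    [0,0,0],
    [0,0,0],
    [0,0,0],
  ],
  claw=[0.02,0.02,0.02,0.02,0.02],
)

```text
clock: 4.3
eef_pos: [0.4777, -0.2595, 0.1383]
orientation: [[0.707, 0.707, 0.002], [0.707, -0.707, -0.001], [0.0, 0.002, -1.0]]
ft_force: [0.3, 0.0, -1.0]
gripper_width: 0.0249
gripper_force: 58.4
```

servo_tool(
  delta_pos=[
    [0.018,-0.0172,0],
    [0.0227,-0.02145,0],
    [0.0227,-0.02145,0],
    [0.0227,-0.02145,0],
    [0.0227,-0.02145,0],
  ],
  twist=[
    [0,0,0],
    [0,0,0],
    [0,0,0],
    [0,0,0],
    [0,0,0],
  ],
  claw=[0.02,0.02,0.02,0.02,0.02],
)

```text
clock: 4.8
eef_pos: [0.4813, -0.1083, 0.1367]
orientation: [[0.707, 0.707, 0.001], [0.707, -0.707, -0.0], [0.0, 0.001, -1.0]]
ft_force: [0.4, 0.0, -0.5]
gripper_width: 0.0248
gripper_force: 58.4
```

servo_tool(
  delta_pos=[
    [0.0227,-0.02145,0],
    [0.0227,-0.02145,0],
    [0.0183,-0.0172,0],
    [0.009,-0.0084,0],
    [0,0,0],
  ],
  twist=[
    [0,0,0],
    [0,0,0],
    [0,0,0],
    [0,0,0],
    [0,0,0],
  ],
  claw=[0.02,0.02,0.02,0.02,0.02],
)

```text
clock: 5.3
eef_pos: [0.4843, -0.0087, 0.1365]
orientation: [[0.705, 0.709, 0.0], [0.709, -0.705, -0.0], [0.0, 0.0, -1.0]]
ft_force: [-0.0, -0.1, -1.3]
gripper_width: 0.0247
gripper_force: 58.4
```

servo_tool(
  delta_pos=[
    [0,0,0.02],
    [0,0,0.02],
    [0,0,0.01],
    [0,0,0],
    [0,0,0],
  ],
  twist=[
    [0,0,0],
    [0,0,0],
    [0,0,0],
    [0,0,0],
    [0,0,0],
  ],
  claw=[0.02,0.02,0.02,0.02,0.02],
)

```text
clock: 5.8
eef_pos: [0.4848, -0.0104, 0.0867]
orientation: [[0.708, 0.707, 0.0], [0.707, -0.708, -0.0], [0.0, 0.0, -1.0]]
ft_force: [-0.4, 0.6, -0.5]
gripper_width: 0.0248
gripper_force: 58.4
```

```bash
python3 go.py "(.4848,-.010,.048)"
python3 - <<'E'
from station import vision
import numpy as np,cv2
d=vision.get_image("side");np.savez("side1.npz",**d)
cv2.imwrite("pics/s1.png",cv2.resize(d["image"][150:280,230:360,::-1],None,fx=4.5,fy=4.5,interpolation=2))
E
```

```text
t 5.8 p [ 0.4848 -0.0104  0.0867] psi 44.96 tilt [ 4.e-04 -2.e-04 -1.e+00] w 0.02480771741508654 F [-0.4  0.6 -0.5] 58.35755946733116
(.4848,-.010,.048) tool delta [ 0.0003 -0.0003  0.0387]
```

View pics/s1.png

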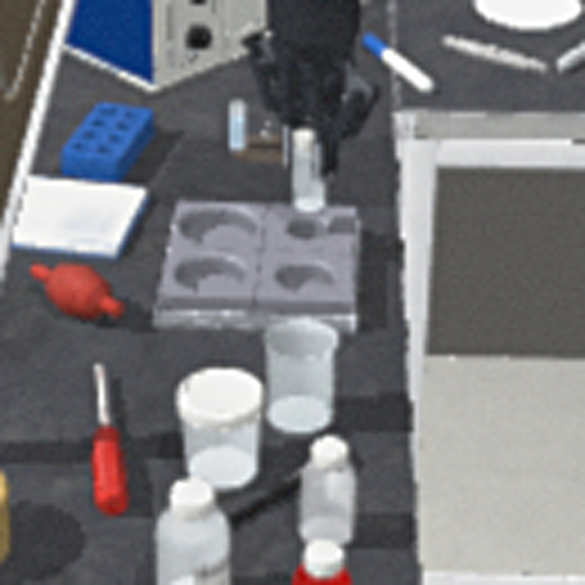

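The vial hangs upright, with its base at crop (312,211), just behind the mouth of the 35 recess at (306,228). I'll measure its position in the same view.

Run:
```python
from h import *
im,d,K,M=load("side1.npz");W=world(d,K,M)
print("base front",ray((299.3,196.7),.049,K,M),"proj expected",proj([.4848,-.010+.0135,.049],K,M))
w=W[170:200,285:312].reshape(-1,3);w=w[(w[:,2]>.053)&(w[:,2]<.085)&(np.hypot(w[:,0]-.4848,w[:,1]+.01)<.03)]
f=least_squares(lambda c:np.hypot(*(w[:,:2]-c).T)-.0135,[.4848,-.01],loss="soft_l1",f_scale=.002);print(f.x,len(w),w.mean(0))
```

```text
base front [0.48058897 0.00209669 0.049     ] proj expected [[298.16873423 196.86244317]]
[ 0.48585559 -0.00910085] 53 [4.87021449e-01 2.80540318e-04 7.02089132e-02]
```

servo_tool(
  delta_pos=[
    [0,0,0.01],
    [0,0,0.01],
    [0,0,0.01],
    [0,0,0.008],
    [0,0,0],
  ],
  twist=[
    [0,0,0],
    [0,0,0],
    [0,0,0],
    [0,0,0],
    [0,0,0],
  ],
  claw=[0.02,0.02,0.02,0.02,0.02],
)

```text
clock: 6.35
eef_pos: [0.4835, -0.0095, 0.047]
orientation: [[0.707, 0.707, -0.003], [0.707, -0.707, 0.001], [-0.001, -0.002, -1.0]]
ft_force: [0.0, 0.0, -0.3]
gripper_width: 0.0243
gripper_force: 58.6
```

servo_tool(
  delta_pos=[
    [0,0,0.001],
    [0,0,0],
    [0,0,0],
    [0,0,0],
    [0,0,0],
  ],
  twist=[
    [0,0,0],
    [0,0,0],
    [0,0,0],
    [0,0,0],
    [0,0,0],
  ],
  claw=[0.02,0.03,0.04,0.05,0.05],
)

```text
clock: 6.85
eef_pos: [0.4846, -0.0098, 0.0475]
orientation: [[0.707, 0.707, 0.001], [0.707, -0.707, -0.0], [0.0, 0.0, -1.0]]
ft_force: [-0.1, -0.8, 0.8]
gripper_width: 0.0503
gripper_force: 0.0
```

servo_tool(
  delta_pos=[
    [0,0,-0.01],
    [0,0,-0.025],
    [0,0,-0.025],
    [0,0,-0.03],
    [0,0,-0.03],
  ],
  twist=[
    [0,0,0],
    [0,0,0],
    [0,0,0],
    [0,0,0],
    [0,0,0],
  ],
  claw=[0.05,0.05,0.05,0.05,0.05],
)

```text
clock: 7.35
eef_pos: [0.4842, -0.0097, 0.1691]
orientation: [[0.707, 0.707, 0.0], [0.707, -0.707, -0.0], [0.0, 0.0, -1.0]]
ft_force: [0.3, 0.3, 1.0]
gripper_width: 0.0499
gripper_force: 0.0
```

```bash
python3 go.py "(.4677,.366,.17)" "(.4677,.366,.034)"
python3 - <<'E'
from h import *
from station import vision
d=vision.get_image("side");np.savez("side2.npz",**d)
cv2.imwrite("pics/s2.png",cv2.resize(d["image"][130:280,230:360,::-1],None,fx=4,fy=4,interpolation=2))
im,d,K,M=load("side2.npz");W=world(d,K,M)-[0,0,.009]
print(measure(W,(.4848,-.01,.0135,.066,.0135,.055)))
E
```

```text
t 7.35 p [ 0.4842 -0.0097  0.1691] psi 45.0 tilt [ 4.e-04 -1.e-04 -1.e+00] w 0.049899849208747966 F [0.3 0.3 1. ] 0.0
(.4677,.366,.17) tool delta [ 0.254  -0.2773 -0.0009]
(.4677,.366,.034) tool delta [-0.00e+00 -1.00e-04  1.36e-01]
[ 4.852e-01 -9.400e-03  1.030e+02  4.860e-01 -9.500e-03  4.848e-01
 -5.500e-03  2.100e+01]
```

View pics/s2.png

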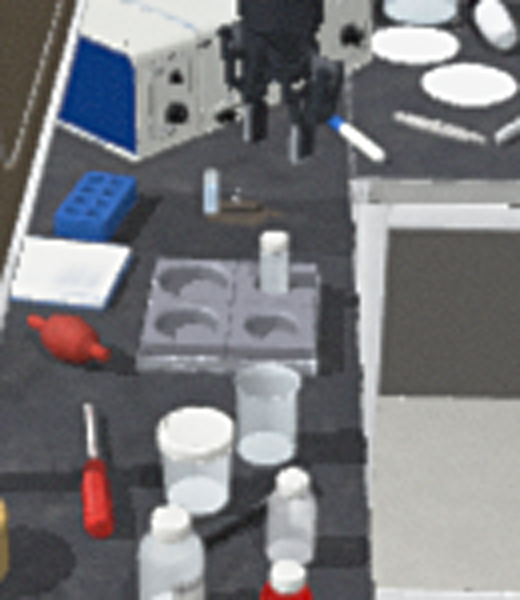

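The vial is seated and upright at crop (274,262) in the 35 recess, and vision agrees with the arm to about 1 mm. Next is the small bottle.

servo_tool(
  delta_pos=[
    [0.015,-0.0164,0],
    [0.0225,-0.0246,0],
    [0.0225,-0.0246,0],
    [0.0225,-0.0246,0],
    [0.0225,-0.0246,0],
  ],
  twist=[
    [0,0,0],
    [0,0,0],
    [0,0,0],
    [0,0,0],
    [0,0,0],
  ],
  claw=[0.06,0.08,0.085,0.085,0.085],
)

```text
clock: 7.9
eef_pos: [0.4774, 0.147, 0.1682]
orientation: [[0.707, 0.707, 0.001], [0.707, -0.707, 0.0], [0.001, 0.001, -1.0]]
ft_force: [1.2, -0.0, 0.2]
gripper_width: 0.085
gripper_force: 0.0
```

servo_tool(
  delta_pos=[
    [0.0225,-0.0246,0],
    [0.0225,-0.0246,0],
    [0.0225,-0.0246,0],
    [0.0225,-0.0246,0],
    [0.0225,-0.0246,0],
  ],
  twist=[
    [0,0,0],
    [0,0,0],
    [0,0,0],
    [0,0,0],
    [0,0,0],
  ],
  claw=[0.085,0.085,0.085,0.085,0.085],
)

```text
clock: 8.4
eef_pos: [0.4699, 0.3137, 0.1681]
orientation: [[0.707, 0.707, 0.001], [0.707, -0.707, 0.0], [0.001, 0.0, -1.0]]
ft_force: [0.6, -0.5, 0.2]
gripper_width: 0.085
gripper_force: 0.0
```

servo_tool(
  delta_pos=[
    [0.0225,-0.0246,0],
    [0.014,-0.0149,0],
    [0,0,0],
    [0,0,0],
    [0,0,0],
  ],
  twist=[
    [0,0,0],
    [0,0,0],
    [0,0,0],
    [0,0,0],
    [0,0,0],
  ],
  claw=[0.085,0.085,0.085,0.085,0.085],
)

```text
clock: 8.9
eef_pos: [0.468, 0.3651, 0.1674]
orientation: [[0.708, 0.707, -0.0], [0.707, -0.708, -0.0], [-0.0, 0.0, -1.0]]
ft_force: [-0.2, -0.8, -0.3]
gripper_width: 0.0849
gripper_force: 0.0
```

```bash
python3 go.py "(.4677,.366,.034)"
```

```text
t 8.9 p [0.468  0.3651 0.1674] psi 44.96 tilt [-1.e-04 -4.e-04 -1.e+00] w 0.08485567208965356 F [-0.2 -0.8 -0.3] 0.0
(.4677,.366,.034) tool delta [ 0.0005 -0.0009  0.1334]
```

Descend, grip, lift.

servo_tool(
  delta_pos=[
    [0,0,0.03],
    [0,0,0.03],
    [0,0,0.03],
    [0,0,0.03],
    [0,-0.0005,0.0135],
  ],
  twist=[
    [0,0,0],
    [0,0,0],
    [0,0,0],
    [0,0,0],
    [0,0,0],
  ],
  claw=[0.085,0.085,0.085,0.085,0.085],
)

```text
clock: 9.4
eef_pos: [0.4661, 0.3641, 0.0309]
orientation: [[0.708, 0.706, -0.005], [0.706, -0.708, -0.003], [-0.005, -0.001, -1.0]]
ft_force: [0.1, 0.4, -1.2]
gripper_width: 0.0848
gripper_force: 0.0
```

servo_tool(
  delta_pos=[
    [0,0,0],
    [0,0,0],
    [0,0,0],
    [0,0,0],
    [0,0,0],
  ],
  twist=[
    [0,0,0],
    [0,0,0],
    [0,0,0],
    [0,0,0],
    [0,0,0],
  ],
  claw=[0.07,0.06,0.05,0.045,0.04],
)

```text
clock: 9.9
eef_pos: [0.4683, 0.3667, 0.0351]
orientation: [[0.707, 0.707, 0.002], [0.707, -0.707, 0.001], [0.002, 0.001, -1.0]]
ft_force: [-0.0, -0.6, -0.3]
gripper_width: 0.04
gripper_force: 0.0
```

servo_tool(
  delta_pos=[
    [0,0,0],
    [0,0,0],
    [0,0,0],
    [0,0,0],
    [0,0,0],
  ],
  twist=[
    [0,0,0],
    [0,0,0],
    [0,0,0],
    [0,0,0],
    [0,0,0],
  ],
  claw=[0.035,0.03,0.03,0.03,0.03],
)

```text
clock: 10.4
eef_pos: [0.4684, 0.3669, 0.0353]
orientation: [[0.707, 0.707, 0.002], [0.707, -0.707, 0.001], [0.002, 0.001, -1.0]]
ft_force: [-1.2, -0.4, 6.5]
gripper_width: 0.035
gripper_force: 59.6
```

servo_tool(
  delta_pos=[
    [0,0,-0.01],
    [0,0,-0.02],
    [0,0,-0.03],
    [0,0,-0.03],
    [0,0,-0.03],
  ],
  twist=[
    [0,0,0],
    [0,0,0],
    [0,0,0],
    [0,0,0],
    [0,0,0],
  ],
  claw=[0.03,0.03,0.03,0.03,0.03],
)

```text
clock: 10.9
eef_pos: [0.467, 0.366, 0.1547]
orientation: [[0.707, 0.707, -0.001], [0.707, -0.707, -0.0], [-0.001, -0.0, -1.0]]
ft_force: [0.9, -0.4, -1.3]
gripper_width: 0.0359
gripper_force: 59.9
```

```bash
python3 go.py "(.4868,.067,.155)"
```

```text
t 10.9 p [0.467  0.366  0.1547] psi 45.0 tilt [-9.e-04 -5.e-04 -1.e+00] w 0.03585318082851771 F [ 0.9 -0.4 -1.3] 59.93391870288178
(.4868,.067,.155) tool delta [-1.975e-01  2.254e-01 -1.000e-04]
```

servo_tool(
  delta_pos=[
    [-0.0125,0.0144,0],
    [-0.0195,0.0222,0],
    [-0.0195,0.0222,0],
    [-0.0195,0.0222,0],
    [-0.0195,0.0222,0],
  ],
  twist=[
    [0,0,0],
    [0,0,0],
    [0,0,0],
    [0,0,0],
    [0,0,0],
  ],
  claw=[0.03,0.03,0.03,0.03,0.03],
)

```text
clock: 11.4
eef_pos: [0.476, 0.2282, 0.1538]
orientation: [[0.707, 0.707, -0.0], [0.707, -0.707, -0.0], [-0.0, -0.0, -1.0]]
ft_force: [1.0, -0.7, -1.0]
gripper_width: 0.0354
gripper_force: 59.9
```

servo_tool(
  delta_pos=[
    [-0.0195,0.0222,0],
    [-0.0195,0.0222,0],
    [-0.0195,0.0222,0],
    [-0.0195,0.0222,0],
    [-0.0195,0.0222,0],
  ],
  twist=[
    [0,0,0],
    [0,0,0],
    [0,0,0],
    [0,0,0],
    [0,0,0],
  ],
  claw=[0.03,0.03,0.03,0.03,0.03],
)

```text
clock: 11.9
eef_pos: [0.4856, 0.0808, 0.1538]
orientation: [[0.707, 0.707, -0.0], [0.707, -0.707, -0.0], [-0.0, -0.0, -1.0]]
ft_force: [1.0, -0.1, -0.8]
gripper_width: 0.035
gripper_force: 59.9
```

servo_tool(
  delta_pos=[
    [-0.0095,0.0112,0.005],
    [0,0,0.025],
    [0,0,0.025],
    [0,0,0.01],
    [0,0,0],
  ],
  twist=[
    [0,0,0],
    [0,0,0],
    [0,0,0],
    [0,0,0],
    [0,0,0],
  ],
  claw=[0.03,0.03,0.03,0.03,0.03],
)

```text
clock: 12.4
eef_pos: [0.4857, 0.0674, 0.0872]
orientation: [[0.707, 0.707, -0.004], [0.707, -0.707, 0.0], [-0.003, -0.003, -1.0]]
ft_force: [0.2, -0.1, -0.3]
gripper_width: 0.0355
gripper_force: 59.9
```

servo_tool(
  delta_pos=[
    [0,0,0],
    [0,0,0],
  ],
  twist=[
    [0,0,0],
    [0,0,0],
  ],
  claw=[0.03,0.03],
)

```text
clock: 12.6
eef_pos: [0.4884, 0.0674, 0.0903]
orientation: [[0.707, 0.707, 0.003], [0.707, -0.707, -0.0], [0.002, 0.002, -1.0]]
ft_force: [0.8, 0.6, -0.7]
gripper_width: 0.0352
gripper_force: 59.9
```

```bash
cat > held.py <<'E'
import sys
from h import *
from station import vision,telemetry
n,x,y,r,off,zb=sys.argv[1],*map(float,sys.argv[2:])
d=vision.get_image("side");np.savez(n+".npz",**d);im,d,K,M=load(n+".npz");W=world(d,K,M)
b=telemetry.read_state()["eef_pos"][2]-off;w=W.reshape(-1,3);w=w[(w[:,2]>b+.003)&(w[:,2]<b+zb)&(np.hypot(w[:,0]-x,w[:,1]-y)<r+.012)]
f=least_squares(lambda c:np.hypot(*(w[:,:2]-c).T)-r,[x,y],loss="soft_l1",f_scale=.002);print("held",f.x,len(w),"base",b)
E
python3 held.py side3 .4868 .067 .019 .0353 .025; python3 go.py "(.4868,.067,.0453)"
```

```text
held [0.48925199 0.06679158] 55 base 0.0549561761582404
t 12.65 p [0.4883 0.0674 0.0903] psi 45.02 tilt [ 2.7e-03 -2.0e-04 -1.0e+00] w 0.03534605210699388 F [-0.3  0.2 -0.2] 59.94929706968833
(.4868,.067,.0453) tool delta [-0.0014 -0.0009  0.045 ]
```

servo_tool(
  delta_pos=[
    [-0.0014,-0.0012,0.005],
    [0,0,0.012],
    [0,0,0.012],
    [0,0,0.01],
    [0,0,0.0055],
  ],
  twist=[
    [0,0,0],
    [0,0,0],
    [0,0,0],
    [0,0,0],
    [0,0,0],
  ],
  claw=[0.03,0.03,0.03,0.03,0.03],
)

```text
clock: 13.15
eef_pos: [0.4845, 0.0673, 0.0441]
orientation: [[0.707, 0.707, -0.005], [0.707, -0.707, 0.001], [-0.003, -0.004, -1.0]]
ft_force: [-12.9, 1.5, 35.8]
gripper_width: 0.0355
gripper_force: 63.8
```

servo_tool(
  delta_pos=[
    [0,0,0],
    [0,0,0],
  ],
  twist=[
    [0,0,0],
    [0,0,0],
  ],
  claw=[0.03,0.03],
)

```text
clock: 13.35
eef_pos: [0.4853, 0.0672, 0.0443]
orientation: [[0.707, 0.707, -0.002], [0.707, -0.707, 0.0], [-0.001, -0.001, -1.0]]
ft_force: [-1.0, 0.7, 4.7]
gripper_width: 0.0352
gripper_force: 60.5
```

servo_tool(
  delta_pos=[
    [0,0,0],
    [0,0,0],
    [0,0,0],
    [0,0,0],
  ],
  twist=[
    [0,0,0],
    [0,0,0],
    [0,0,0],
    [0,0,0],
  ],
  claw=[0.04,0.05,0.06,0.06],
)

```text
clock: 13.75
eef_pos: [0.4854, 0.0671, 0.0441]
orientation: [[0.707, 0.707, -0.0], [0.707, -0.707, 0.0], [-0.0, -0.0, -1.0]]
ft_force: [0.3, 0.3, -0.3]
gripper_width: 0.06
gripper_force: 0.0
```

servo_tool(
  delta_pos=[
    [0,0,-0.01],
    [0,0,-0.025],
    [0,0,-0.025],
    [0,0,-0.03],
    [0,0,-0.03],
  ],
  twist=[
    [0,0,0],
    [0,0,0],
    [0,0,0],
    [0,0,0],
    [0,0,0],
  ],
  claw=[0.06,0.06,0.06,0.06,0.06],
)

```text
clock: 14.25
eef_pos: [0.4853, 0.0671, 0.1661]
orientation: [[0.707, 0.707, 0.0], [0.707, -0.707, 0.0], [0.0, 0.0, -1.0]]
ft_force: [0.5, 0.9, 0.2]
gripper_width: 0.0604
gripper_force: 0.0
```

servo_tool(
  delta_pos=[
    [0.0202,-0.0121,0],
    [0.0202,-0.0121,0],
    [0.0202,-0.0121,0],
    [0.0202,-0.0121,0],
    [0.0202,-0.0121,0],
  ],
  twist=[
    [0,0,0],
    [0,0,0],
    [0,0,0],
    [0,0,0],
    [0,0,0],
  ],
  claw=[0.06,0.07,0.085,0.085,0.085],
)

```text
clock: 14.75
eef_pos: [0.5144, 0.1823, 0.1652]
orientation: [[0.707, 0.707, 0.001], [0.707, -0.707, 0.0], [0.001, 0.001, -1.0]]
ft_force: [0.4, 0.6, -0.8]
gripper_width: 0.0851
gripper_force: 0.0
```

servo_tool(
  delta_pos=[
    [0.0202,-0.0121,0],
    [0.0202,-0.0121,0],
    [0.0202,-0.0121,0],
    [0.0202,-0.0121,0],
    [0.0202,-0.0121,0],
  ],
  twist=[
    [0,0,0],
    [0,0,0],
    [0,0,0],
    [0,0,0],
    [0,0,0],
  ],
  claw=[0.085,0.085,0.085,0.085,0.085],
)

```text
clock: 15.25
eef_pos: [0.543, 0.2965, 0.1652]
orientation: [[0.707, 0.707, 0.001], [0.707, -0.707, 0.0], [0.001, 0.0, -1.0]]
ft_force: [0.0, 0.3, 0.2]
gripper_width: 0.0854
gripper_force: 0.0
```

servo_tool(
  delta_pos=[
    [0,0,0],
    [0,0,0],
    [0,0,0],
  ],
  twist=[
    [0,0,0],
    [0,0,0],
    [0,0,0],
  ],
  claw=[0.085,0.085,0.085],
)

```text
clock: 15.55
eef_pos: [0.5425, 0.2948, 0.1645]
orientation: [[0.707, 0.707, -0.0], [0.707, -0.707, -0.0], [-0.0, 0.0, -1.0]]
ft_force: [-0.0, -0.6, -0.2]
gripper_width: 0.085
gripper_force: 0.0
```

```bash
python3 go.py "(.5442,.2955,.046)";python3 - <<'E'
from h import *
from station import vision
d=vision.get_image("side");np.savez("side4.npz",**d)
cv2.imwrite("pics/s4.png",cv2.resize(d["image"][150:300,220:350,::-1],None,fx=4,fy=4,interpolation=2))
im,d,K,M=load("side4.npz");W=world(d,K,M)
print("small",measure(W-[0,0,.009],(.4868,.067,.019,.075,.012,.042)),"vial",measure(W-[0,0,.009],(.4848,-.01,.0135,.066,.0135,.055)))
for n in("cup","drop","beaker"):print(n,measure(W,OBJ[n]))
E
```

```text
t 15.55 p [0.5425 0.2948 0.1645] psi 44.98 tilt [-3.e-04 -4.e-04 -1.e+00] w 0.08504796680946414 F [-0.  -0.6 -0.2] 0.0
(.5442,.2955,.046) tool delta [0.0017 0.0007 0.1185]
small [4.826e-01 6.710e-02 9.600e+01 4.783e-01 6.850e-02 4.787e-01 6.940e-02
 9.000e+00] vial [ 4.773e-01 -1.370e-02  2.500e+01  4.787e-01 -7.400e-03  4.791e-01
 -5.600e-03  8.000e+00]
cup [  0.544    0.294  128.       0.5442   0.2968   0.5438   0.2994 177.    ]
drop [  0.5553   0.441  163.       0.5546   0.4416   0.5553   0.4433  55.    ]
beaker [4.887e-01 2.266e-01 2.740e+02 4.884e-01 2.257e-01 4.894e-01 2.227e-01
 4.400e+01]
```

View pics/s4.png

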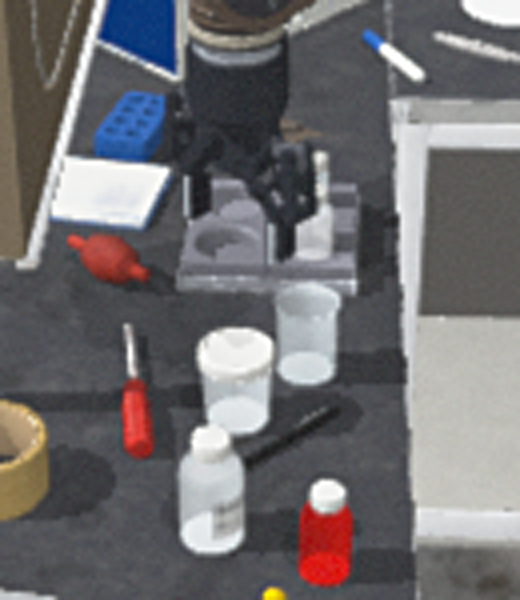

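The small bottle stands upright in the 46 recess, partly hidden by the gripper at crop (320,215). The cup at crop (235,380) hasn't moved. I'll grasp it by the lid.

servo_tool(
  delta_pos=[
    [0.0015,0.0007,0.02],
    [0,0,0.03],
    [0,0,0.03],
    [0,0,0.025],
    [0,0,0.0135],
  ],
  twist=[
    [0,0,0],
    [0,0,0],
    [0,0,0],
    [0,0,0],
    [0,0,0],
  ],
  claw=[0.085,0.085,0.085,0.085,0.085],
)

```text
clock: 16.1
eef_pos: [0.5427, 0.2947, 0.0433]
orientation: [[0.708, 0.706, -0.004], [0.706, -0.708, -0.001], [-0.004, -0.002, -1.0]]
ft_force: [0.0, -0.3, 0.5]
gripper_width: 0.085
gripper_force: 0.0
```

servo_tool(
  delta_pos=[
    [0,0,0],
    [0,0,0],
    [0,0,0],
    [0,0,0],
    [0,0,0],
  ],
  twist=[
    [0,0,0],
    [0,0,0],
    [0,0,0],
    [0,0,0],
    [0,0,0],
  ],
  claw=[0.08,0.075,0.07,0.065,0.06],
)

```text
clock: 16.6
eef_pos: [0.545, 0.2964, 0.0471]
orientation: [[0.707, 0.707, 0.002], [0.707, -0.707, 0.001], [0.002, 0.001, -1.0]]
ft_force: [-0.3, -0.3, -0.1]
gripper_width: 0.0597
gripper_force: 0.0
```

servo_tool(
  delta_pos=[
    [0,0,0],
    [0,0,0],
    [0,0,0],
    [0,0,0],
    [0,0,0],
  ],
  twist=[
    [0,0,0],
    [0,0,0],
    [0,0,0],
    [0,0,0],
    [0,0,0],
  ],
  claw=[0.055,0.05,0.05,0.05,0.05],
)

```text
clock: 17.1
eef_pos: [0.545, 0.2965, 0.0473]
orientation: [[0.707, 0.707, 0.002], [0.707, -0.707, 0.001], [0.002, 0.001, -1.0]]
ft_force: [-1.4, -0.1, 5.5]
gripper_width: 0.0543
gripper_force: 62.6
```

```bash
python3 go.py; python3 held.py side5 .544 .295 .028 .046 .03
```

```text
t 17.1 p [0.545  0.2965 0.0473] psi 45.01 tilt [ 1.6e-03  6.0e-04 -1.0e+00] w 0.054255305816533005 F [-1.4 -0.1  5.5] 62.597173461690545
held [0.54453632 0.29295595] 104 base 0.0013641752962809464
```

servo_tool(
  delta_pos=[
    [0,0,-0.01],
    [0,0,-0.02],
    [0,0,-0.03],
    [0,0,-0.03],
    [0,0,-0.025],
  ],
  twist=[
    [0,0,0],
    [0,0,0],
    [0,0,0],
    [0,0,0],
    [0,0,0],
  ],
  claw=[0.05,0.05,0.05,0.05,0.05],
)

```text
clock: 17.65
eef_pos: [0.5444, 0.2961, 0.1626]
orientation: [[0.707, 0.707, 0.001], [0.707, -0.707, 0.0], [0.001, 0.0, -1.0]]
ft_force: [0.4, 1.0, -0.3]
gripper_width: 0.0535
gripper_force: 63.1
```

servo_tool(
  delta_pos=[
    [-0.0106,0.0122,0],
    [-0.0196,0.0218,0],
    [-0.0196,0.0218,0],
    [-0.0196,0.0218,0],
    [-0.0196,0.0218,0],
  ],
  twist=[
    [0,0,0],
    [0,0,0],
    [0,0,0],
    [0,0,0],
    [0,0,0],
  ],
  claw=[0.05,0.05,0.05,0.05,0.05],
)

```text
clock: 18.15
eef_pos: [0.5504, 0.1608, 0.1591]
orientation: [[0.707, 0.707, -0.003], [0.707, -0.707, -0.001], [-0.002, -0.001, -1.0]]
ft_force: [0.1, -0.1, -0.1]
gripper_width: 0.0542
gripper_force: 63.1
```

servo_tool(
  delta_pos=[
    [-0.0196,0.0218,0],
    [-0.0196,0.0218,0],
    [-0.0196,0.0218,0],
    [-0.0196,0.0218,0],
    [-0.0196,0.0218,0],
  ],
  twist=[
    [0,0,0],
    [0,0,0],
    [0,0,0],
    [0,0,0],
    [0,0,0],
  ],
  claw=[0.05,0.05,0.05,0.05,0.05],
)

```text
clock: 18.65
eef_pos: [0.558, 0.0146, 0.1591]
orientation: [[0.707, 0.707, -0.003], [0.707, -0.707, 0.0], [-0.002, -0.002, -1.0]]
ft_force: [-0.4, 0.1, -0.4]
gripper_width: 0.0543
gripper_force: 63.1
```

servo_tool(
  delta_pos=[
    [-0.0193,0.0216,0],
    [0,0,0.02],
    [0,0,0.02],
    [0,0,0.01],
    [0,0,0],
  ],
  twist=[
    [0,0,0],
    [0,0,0],
    [0,0,0],
    [0,0,0],
    [0,0,0],
  ],
  claw=[0.05,0.05,0.05,0.05,0.05],
)

```text
clock: 19.15
eef_pos: [0.5587, -0.0125, 0.1079]
orientation: [[0.707, 0.707, -0.006], [0.707, -0.707, 0.001], [-0.003, -0.005, -1.0]]
ft_force: [-1.0, -0.8, -0.4]
gripper_width: 0.0538
gripper_force: 63.1
```

servo_tool(
  delta_pos=[
    [0,0,0],
    [0,0,0],
  ],
  twist=[
    [0,0,0],
    [0,0,0],
  ],
  claw=[0.05,0.05],
)

```text
clock: 19.35
eef_pos: [0.5617, -0.0125, 0.1118]
orientation: [[0.707, 0.707, 0.002], [0.707, -0.707, -0.0], [0.001, 0.002, -1.0]]
ft_force: [0.5, 0.2, -1.1]
gripper_width: 0.0536
gripper_force: 63.1
```

```bash
python3 held.py side6 .5618 -.012 .028 .0473 .03;python3 go.py "(.5618,-.012,.0573)";python3 - <<'E'
from h import *
im,d,K,M=load("side6.npz")
cv2.imwrite("pics/s6.png",cv2.resize(im[140:250,230:340,::-1],None,fx=5,fy=5,interpolation=2))
W=world(d,K,M)
print("small",measure(W-[0,0,.009],(.4868,.067,.019,.075,.012,.042)))
E
```

```text
held [ 0.5610826 -0.0161403] 84 base 0.06469181685333592
t 19.4 p [ 0.5618 -0.0124  0.112 ] psi 45.03 tilt [ 2.1e-03 -5.0e-04 -1.0e+00] w 0.05386146390497755 F [-0.3 -0.4 -0.8] 63.1396851176396
(.5618,-.012,.0573) tool delta [ 0.0002 -0.0004  0.0547]
small [4.863e-01 6.680e-02 1.160e+02 4.853e-01 7.030e-02 4.848e-01 7.030e-02
 2.400e+01]
```

View pics/s6.png

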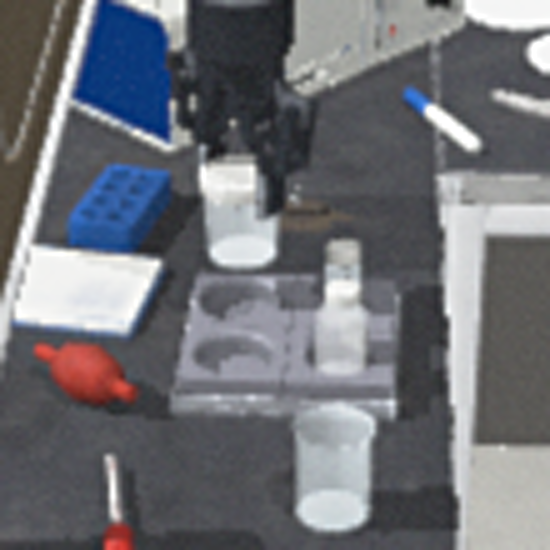

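The cup hangs upright above the 64 recess at crop (240,297), and the small bottle is seated in the 46 recess at crop (340,325). Now I'll lower the cup.

servo_tool(
  delta_pos=[
    [0.001,0,0.008],
    [0,0,0.012],
    [0,0,0.012],
    [0,0,0.01],
    [0,0,0.007],
  ],
  twist=[
    [0,0,0],
    [0,0,0],
    [0,0,0],
    [0,0,0],
    [0,0,0],
  ],
  claw=[0.05,0.05,0.05,0.05,0.05],
)

```text
clock: 19.9
eef_pos: [0.5608, -0.0115, 0.0599]
orientation: [[0.707, 0.707, -0.003], [0.707, -0.707, 0.001], [-0.001, -0.002, -1.0]]
ft_force: [-0.5, 0.8, -0.1]
gripper_width: 0.054
gripper_force: 63.1
```

servo_tool(
  delta_pos=[
    [0,0,0.003],
    [0,0,0.001],
    [0,0,0.001],
    [0,0,0],
    [0,0,0],
  ],
  twist=[
    [0,0,0],
    [0,0,0],
    [0,0,0],
    [0,0,0],
    [0,0,0],
  ],
  claw=[0.05,0.05,0.05,0.05,0.05],
)

```text
clock: 20.4
eef_pos: [0.5621, -0.0118, 0.0573]
orientation: [[0.707, 0.707, 0.001], [0.707, -0.707, -0.0], [0.0, 0.001, -1.0]]
ft_force: [0.2, -0.2, -0.6]
gripper_width: 0.0539
gripper_force: 63.1
```

servo_tool(
  delta_pos=[
    [0,0,0.001],
    [0,0,0],
    [0,0,0],
    [0,0,0],
    [0,0,0],
  ],
  twist=[
    [0,0,0],
    [0,0,0],
    [0,0,0],
    [0,0,0],
    [0,0,0],
  ],
  claw=[0.055,0.065,0.075,0.083,0.083],
)

```text
clock: 20.9
eef_pos: [0.5618, -0.0117, 0.0559]
orientation: [[0.707, 0.707, 0.0], [0.707, -0.707, -0.0], [0.0, 0.0, -1.0]]
ft_force: [0.4, 0.1, -0.6]
gripper_width: 0.0829
gripper_force: 0.0
```

servo_tool(
  delta_pos=[
    [0,0,-0.01],
    [0,0,-0.02],
    [0,0,-0.03],
    [0,0,-0.03],
    [0,0,-0.03],
  ],
  twist=[
    [0,0,0],
    [0,0,0],
    [0,0,0],
    [0,0,0],
    [0,0,0],
  ],
  claw=[0.083,0.083,0.083,0.083,0.083],
)

```text
clock: 21.4
eef_pos: [0.5617, -0.0117, 0.1778]
orientation: [[0.707, 0.707, 0.001], [0.707, -0.707, -0.0], [0.0, 0.001, -1.0]]
ft_force: [0.2, 0.3, -0.8]
gripper_width: 0.0831
gripper_force: 0.0
```

servo_tool(
  delta_pos=[
    [0.0138,-0.0142,0],
    [0.0275,-0.0283,0],
    [0.0275,-0.0283,0],
    [0.0275,-0.0283,0],
    [0.0275,-0.0283,0],
  ],
  twist=[
    [0,0,0],
    [0,0,0],
    [0,0,0],
    [0,0,0],
    [0,0,0],
  ],
  claw=[0.085,0.085,0.085,0.085,0.085],
)

```text
clock: 21.9
eef_pos: [0.5592, 0.1674, 0.1769]
orientation: [[0.707, 0.707, 0.001], [0.707, -0.707, 0.0], [0.001, 0.001, -1.0]]
ft_force: [-0.7, 0.9, 0.2]
gripper_width: 0.0848
gripper_force: 0.0
```

servo_tool(
  delta_pos=[
    [0.0275,-0.0283,0],
    [0.0275,-0.0283,0],
    [0.0275,-0.0283,0],
    [0.0275,-0.0283,0],
    [0.0275,-0.0283,0],
  ],
  twist=[
    [0,0,0],
    [0,0,0],
    [0,0,0],
    [0,0,0],
    [0,0,0],
  ],
  claw=[0.085,0.085,0.085,0.085,0.085],
)

```text
clock: 22.4
eef_pos: [0.5562, 0.3649, 0.1768]
orientation: [[0.707, 0.707, 0.001], [0.707, -0.707, 0.0], [0.001, 0.0, -1.0]]
ft_force: [-0.3, -1.1, -0.6]
gripper_width: 0.0853
gripper_force: 0.0
```

servo_tool(
  delta_pos=[
    [0.0275,-0.0283,0],
    [0.0268,-0.028,0],
    [0,0,0],
    [0,0,0],
    [0,0,0],
  ],
  twist=[
    [0,0,0],
    [0,0,0],
    [0,0,0],
    [0,0,0],
    [0,0,0],
  ],
  claw=[0.085,0.085,0.085,0.085,0.085],
)

```text
clock: 22.9
eef_pos: [0.5551, 0.4405, 0.1761]
orientation: [[0.708, 0.707, -0.0], [0.707, -0.708, -0.0], [-0.0, 0.0, -1.0]]
ft_force: [0.2, 0.6, 1.2]
gripper_width: 0.0849
gripper_force: 0.0
```

```bash
python3 go.py "(.5553,.4413,.036)"
```

```text
t 22.9 p [0.5551 0.4405 0.1761] psi 44.96 tilt [-0.e+00 -5.e-04 -1.e+00] w 0.08487072695252722 F [0.2 0.6 1.2] 0.0
(.5553,.4413,.036) tool delta [ 0.0008 -0.0004  0.1401]
```

servo_tool(
  delta_pos=[
    [0.0008,0,0.025],
    [0,0,0.033],
    [0,0,0.033],
    [0,0,0.03],
    [0,0,0.018],
  ],
  twist=[
    [0,0,0],
    [0,0,0],
    [0,0,0],
    [0,0,0],
    [0,0,0],
  ],
  claw=[0.085,0.085,0.085,0.085,0.085],
)

```text
clock: 23.4
eef_pos: [0.5546, 0.4396, 0.034]
orientation: [[0.708, 0.706, -0.004], [0.706, -0.708, -0.002], [-0.004, -0.001, -1.0]]
ft_force: [-0.8, 1.0, -0.4]
gripper_width: 0.0851
gripper_force: 0.0
```

servo_tool(
  delta_pos=[
    [0,0,0],
    [0,0,0],
    [0,0,0],
    [0,0,0],
    [0,0,0],
  ],
  twist=[
    [0,0,0],
    [0,0,0],
    [0,0,0],
    [0,0,0],
    [0,0,0],
  ],
  claw=[0.075,0.065,0.058,0.053,0.05],
)

```text
clock: 23.9
eef_pos: [0.5563, 0.4425, 0.0386]
orientation: [[0.707, 0.707, 0.002], [0.707, -0.707, 0.001], [0.003, 0.001, -1.0]]
ft_force: [0.4, -0.0, 0.6]
gripper_width: 0.0501
gripper_force: 0.0
```

servo_tool(
  delta_pos=[
    [0,0,0],
    [0,0,0],
    [0,0,0],
    [0,0,0],
    [0,0,0],
  ],
  twist=[
    [0,0,0],
    [0,0,0],
    [0,0,0],
    [0,0,0],
    [0,0,0],
  ],
  claw=[0.045,0.04,0.04,0.04,0.04],
)

```text
clock: 24.4
eef_pos: [0.5564, 0.4426, 0.0386]
orientation: [[0.707, 0.707, 0.002], [0.707, -0.707, 0.001], [0.002, 0.001, -1.0]]
ft_force: [-0.3, -0.9, 6.2]
gripper_width: 0.0453
gripper_force: 61.5
```

servo_tool(
  delta_pos=[
    [0,0,-0.01],
    [0,0,-0.02],
    [0,0,-0.03],
    [0,0,-0.03],
    [0,0,-0.03],
  ],
  twist=[
    [0,0,0],
    [0,0,0],
    [0,0,0],
    [0,0,0],
    [0,0,0],
  ],
  claw=[0.04,0.04,0.04,0.04,0.04],
)

```text
clock: 24.9
eef_pos: [0.5553, 0.4419, 0.159]
orientation: [[0.707, 0.707, 0.0], [0.707, -0.707, 0.0], [0.0, 0.0, -1.0]]
ft_force: [0.2, -0.1, -0.5]
gripper_width: 0.0452
gripper_force: 61.4
```

```bash
python3 go.py "(.5638,.065,.157)"
```

```text
t 24.9 p [0.5553 0.4419 0.159 ] psi 45.01 tilt [ 3.e-04  1.e-04 -1.e+00] w 0.04522957290954046 F [ 0.2 -0.1 -0.5] 61.36972006817814
(.5638,.065,.157) tool delta [-0.2605  0.2725  0.0019]
```

servo_tool(
  delta_pos=[
    [-0.0108,0.0118,0],
    [-0.0227,0.0237,0],
    [-0.0227,0.0237,0],
    [-0.0227,0.0237,0],
    [-0.0227,0.0237,0],
  ],
  twist=[
    [0,0,0],
    [0,0,0],
    [0,0,0],
    [0,0,0],
    [0,0,0],
  ],
  claw=[0.04,0.04,0.04,0.04,0.04],
)

```text
clock: 25.4
eef_pos: [0.5582, 0.2927, 0.1562]
orientation: [[0.707, 0.707, -0.001], [0.707, -0.707, -0.001], [-0.002, -0.0, -1.0]]
ft_force: [-0.4, -0.2, -1.4]
gripper_width: 0.0459
gripper_force: 61.4
```

servo_tool(
  delta_pos=[
    [-0.0227,0.0237,0],
    [-0.0227,0.0237,0],
    [-0.0227,0.0237,0],
    [-0.0227,0.0237,0],
    [-0.0227,0.0237,0],
  ],
  twist=[
    [0,0,0],
    [0,0,0],
    [0,0,0],
    [0,0,0],
    [0,0,0],
  ],
  claw=[0.04,0.04,0.04,0.04,0.04],
)

```text
clock: 25.9
eef_pos: [0.5615, 0.1288, 0.1563]
orientation: [[0.707, 0.707, -0.001], [0.707, -0.707, -0.0], [-0.001, -0.001, -1.0]]
ft_force: [0.8, 0.3, -1.7]
gripper_width: 0.0453
gripper_force: 61.4
```

servo_tool(
  delta_pos=[
    [-0.0227,0.0237,0],
    [-0.0227,0.0237,0],
    [0,0,0.02],
    [0,0,0.03],
    [0,0,0.01],
  ],
  twist=[
    [0,0,0],
    [0,0,0],
    [0,0,0],
    [0,0,0],
    [0,0,0],
  ],
  claw=[0.04,0.04,0.04,0.04,0.04],
)

```text
clock: 26.4
eef_pos: [0.561, 0.0643, 0.0933]
orientation: [[0.708, 0.706, -0.007], [0.706, -0.708, 0.0], [-0.005, -0.005, -1.0]]
ft_force: [-0.2, -0.3, -1.6]
gripper_width: 0.0451
gripper_force: 61.4
```

servo_tool(
  delta_pos=[
    [0,0,0],
    [0,0,0],
    [0,0,0],
  ],
  twist=[
    [0,0,0],
    [0,0,0],
    [0,0,0],
  ],
  claw=[0.04,0.04,0.04],
)

```text
clock: 26.7
eef_pos: [0.565, 0.0652, 0.0984]
orientation: [[0.707, 0.707, 0.003], [0.707, -0.707, -0.0], [0.002, 0.002, -1.0]]
ft_force: [0.1, 0.4, -0.7]
gripper_width: 0.0454
gripper_force: 61.5
```

```bash
python3 held.py side7 .5638 .065 .024 .0386 .028;python3 go.py "(.5638,.065,.0486)"
```

```text
held [0.56478407 0.06296525] 77 base 0.059873689237050574
t 26.75 p [0.5651 0.0652 0.0985] psi 45.03 tilt [ 2.9e-03 -2.0e-04 -1.0e+00] w 0.04544751085894071 F [ 0.7  0.1 -0.8] 61.4621277427068
(.5638,.065,.0486) tool delta [-0.0012 -0.0009  0.0499]
```

servo_tool(
  delta_pos=[
    [0,-0.0015,0.008],
    [0,0,0.012],
    [0,0,0.012],
    [0,0,0.009],
    [0,0,0.004],
  ],
  twist=[
    [0,0,0],
    [0,0,0],
    [0,0,0],
    [0,0,0],
    [0,0,0],
  ],
  claw=[0.04,0.04,0.04,0.04,0.04],
)

```text
clock: 27.25
eef_pos: [0.5617, 0.0662, 0.0497]
orientation: [[0.707, 0.707, -0.003], [0.707, -0.707, 0.0], [-0.002, -0.003, -1.0]]
ft_force: [0.3, 0.4, -1.0]
gripper_width: 0.0456
gripper_force: 61.5
```

servo_tool(
  delta_pos=[
    [0,0,0.002],
    [0,0,0.001],
    [0,0,0.001],
    [0,0,0],
    [0,0,0],
  ],
  twist=[
    [0,0,0],
    [0,0,0],
    [0,0,0],
    [0,0,0],
    [0,0,0],
  ],
  claw=[0.04,0.04,0.04,0.04,0.04],
)

```text
clock: 27.75
eef_pos: [0.5632, 0.0661, 0.0482]
orientation: [[0.707, 0.707, 0.001], [0.707, -0.707, -0.0], [0.001, 0.001, -1.0]]
ft_force: [0.3, 0.8, -0.8]
gripper_width: 0.0455
gripper_force: 61.5
```

servo_tool(
  delta_pos=[
    [0,0,0.0005],
    [0,0,0],
    [0,0,0],
    [0,0,0],
    [0,0,0],
  ],
  twist=[
    [0,0,0],
    [0,0,0],
    [0,0,0],
    [0,0,0],
    [0,0,0],
  ],
  claw=[0.045,0.05,0.058,0.063,0.063],
)

```text
clock: 28.25
eef_pos: [0.5631, 0.0661, 0.0475]
orientation: [[0.707, 0.707, 0.0], [0.707, -0.707, -0.0], [0.0, 0.0, -1.0]]
ft_force: [-0.1, -0.7, 0.4]
gripper_width: 0.0629
gripper_force: 0.0
```

servo_tool(
  delta_pos=[
    [0,0,-0.01],
    [0,0,-0.02],
    [0,0,-0.03],
    [0,0,-0.03],
    [0,0,-0.035],
  ],
  twist=[
    [0,0,0],
    [0,0,0],
    [0,0,0],
    [0,0,0],
    [0,0,0],
  ],
  claw=[0.063,0.063,0.063,0.063,0.063],
)

```text
clock: 28.75
eef_pos: [0.5624, 0.0662, 0.1735]
orientation: [[0.707, 0.707, -0.001], [0.707, -0.707, 0.0], [-0.001, -0.001, -1.0]]
ft_force: [-0.2, 0.1, 1.2]
gripper_width: 0.0629
gripper_force: 0.0
```

servo_tool(
  delta_pos=[
    [-0.02,0.02,-0.01],
    [-0.02,0.02,-0.01],
    [-0.02,0.02,-0.01],
    [-0.02,0.02,0],
    [-0.01,0.01,0],
  ],
  twist=[
    [0,0,0],
    [0,0,0],
    [0,0,0],
    [0,0,0],
    [0,0,0],
  ],
  claw=[0.063,0.063,0.063,0.063,0.063],
)

```text
clock: 29.25
eef_pos: [0.5632, -0.0631, 0.2037]
orientation: [[0.708, 0.706, 0.002], [0.706, -0.708, -0.001], [0.001, 0.002, -1.0]]
ft_force: [0.2, -0.6, 0.1]
gripper_width: 0.0629
gripper_force: 0.0
```

```bash
python3 go.py;python3 - <<'E'
from h import *
from station import vision
d=vision.get_image("side");np.savez("side8.npz",**d)
cv2.imwrite("pics/s8.png",cv2.resize(d["image"][150:290,230:350,::-1],None,fx=4.2,fy=4.2,interpolation=2))
im,d,K,M=load("side8.npz");W=world(d,K,M);V=W-[0,0,.009]
for n,x,y in(("vial",.4848,-.01),("small",.4868,.067),("drop",.5638,.065),("cup",.5618,-.012)):print(n,x,y,measure(V,(x,y)+OBJ[n][2:]))
for n in("beaker","cuv"):print(n,measure(W,OBJ[n]))
E
```

```text
t 29.25 p [ 0.5632 -0.0631  0.2037] psi 44.9 tilt [ 1.9e-03 -9.0e-04 -1.0e+00] w 0.06293258007173501 F [ 0.2 -0.6  0.1] 0.0
vial 0.4848 -0.01 [ 4.854e-01 -1.300e-02  5.600e+01  4.860e-01 -7.300e-03  4.862e-01
 -5.800e-03  2.300e+01]
small 0.4868 0.067 [4.861e-01 6.710e-02 1.210e+02 4.854e-01 6.860e-02 4.850e-01 7.020e-02
 2.500e+01]
drop 0.5638 0.065 [5.626e-01 6.490e-02 1.700e+02 5.622e-01 6.680e-02 5.623e-01 6.910e-02
 2.600e+01]
cup 0.5618 -0.012 [ 5.598e-01 -1.510e-02  6.000e+01  5.625e-01 -1.130e-02  5.620e-01
 -1.140e-02  1.020e+02]
beaker [4.884e-01 2.266e-01 2.630e+02 4.884e-01 2.274e-01 4.891e-01 2.225e-01
 5.100e+01]
cuv [ 0.5542 -0.1971 17.      0.5535 -0.1963  0.5534 -0.1967  8.    ]
```

View pics/s8.png

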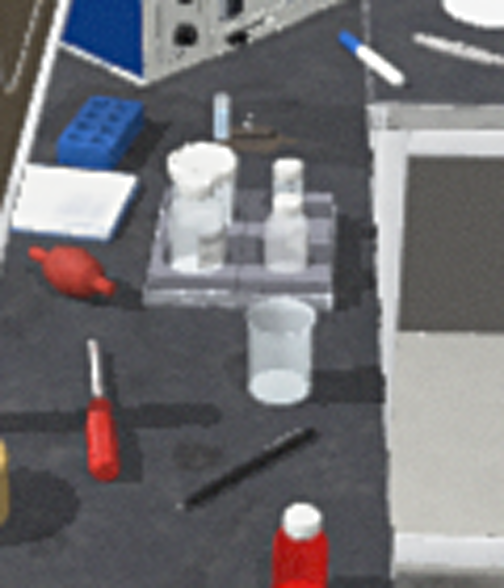

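All four containers stand upright in their recesses: dropper bottle at crop (195,225), cup (205,165), vial (288,180) and small bottle (286,232). The beaker (280,350) and cuvette (221,117) have not moved. I'm handing the job in.

```bash
python3 -c "
from station import bot;print(bot.close_job())"
```

```text
the job is handed in; nothing more can be done
None
```

The job is handed in: the last camera check showed all four capped containers upright and seated in their matching recesses, with the beaker and cuvette where they started; the hand-in call returned no verdict.

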